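# Clear and spring open the cutlery hatch

### The job

The blue-lidded tub is standing on the green push-to-open hatch: slide it with the fingers off the hatch onto the grey ledge right beside it, without picking it up. Then press the front of the green hatch down until its catch lets go, and draw back so that the hatch springs up ajar. Leave the white hatch shut and the other crockery alone.

Things in the scene. Friction and masses are not known exactly. Their poses are not given: they have to be found in the camera images.
- station_green: Fixed low cutlery box, 220 (x) by 340 (y) by 90 mm high; origin: centre of underside, z up; its -x side is the front, facing the robot. Its -y half (y -170 to +10 mm) is a flat grey ledge, top at z = 90 mm; its +y half (y +13 to +169 mm) is covered by a sage-green hatch, top at z = 91 mm. The tub starts on this hatch.
- station_green_ledge (a point): Centre of the top face of the green station's grey ledge (station frame 0, -80, 90 mm): a good place for the tub. The clear ledge is 220 mm (x) by 180 mm (y); beyond its -y edge is a 90 mm drop.
- hatch_green (a joint): Angle (rad) of the green hatch: panel 210 (x) by 156 (y) by 10 mm, hinged along its back edge (station x = +100, z = 81 mm). 0 = shut, -0.05 = pressed to the stop, +0.6 = sprung ajar. Pressed to the stop and let go, it springs up by itself in 1 to 2 s, its front edge rising 120 mm: draw the hand well up or away. A light touch or the tub's weight does not release it; once released it does not catch again.
- hatch_green_press (a point): The press mark, a steel disc of 24 mm diameter on top of the green hatch, on its y middle line, 35 mm behind its front edge (175 mm from the hinge); it moves with the hatch. Pressing here takes 7 to 10 N and 9 mm down to the stop (more force nearer the hinge). No rim in front of the hatch.
- tub: Closed square food tub, white with a blue lid, 85 by 85 mm (body 80 by 80 mm up to 46 mm, then the lid), 58 mm high, about 0.22 kg, loose; origin at the centre of its underside, z up, sides along x and y. It starts on the green hatch. Hatch top and ledge are level within 1 mm, the gap between them is 3 mm, so it slides across.
- station_white: Fixed low cutlery box, 220 (x) by 340 (y) by 90 mm high; origin: centre of underside, z up; its -x side is the front, facing the robot. Its -y half (y -170 to +10 mm) is a flat grey ledge, top at z = 90 mm; its +y half (y +13 to +169 mm) is covered by a white hatch, top at z = 91 mm. Same build as the green station, standing beside it on either side; not to be operated.
- hatch_white (a joint): Angle (rad) of the white hatch: panel 210 (x) by 156 (y) by 10 mm, hinged along its back edge (station x = +100, z = 81 mm). 0 = shut, -0.05 = pressed to the stop, +0.6 = sprung ajar. It has the same touch catch and must stay shut.
- jar: Bystander: jar with green cap, 52 mm diameter, 85 mm high, on the white station's ledge; origin at the centre of its underside.
- mug: Bystander: white mug, 76 mm diameter, 85 mm high, on the white station's ledge; origin at the centre of its underside.
- bowl: Bystander: blue bowl, 120 mm diameter, 50 mm high, on the white hatch; origin at the centre of its underside.
Things that resemble listed ones, but are neither listed nor needed, are in the scene too. Of the things that look like the tub, the smallest one is meant.

How it is judged:
By the outcome, as a careful person would: the job done as asked, in the order asked, and still so for the second after the job is handed in, with the robot touching nothing.
It also fails if it takes over 45 s, if anything falls off the work surface, if the arm or the gripper's body presses on something with over 40 N, if the wrist force passes 120 N, or if a joint passes its speed limit or range.

### The arm

A 6-joint arm with a two-finger parallel gripper is mounted at the origin on the work surface. World frame = base frame: x ahead of the robot, y to its left, z up, the work surface at z = 0. Lengths are in m, angles in rad, forces in N, time in s.
With the tool pointing down it reaches from about 0.35 to 0.775 m from the base axis. Payload 5.5 kg.
Tool frame: the origin (TCP) lies at the very end of the fingers, on their centre line; the grasp point (between the pads) lies 19 mm behind it; y points along the fingers, z is the direction in which the jaws open and shut, and the axes are right-handed (so a half turn about y gives the same grasp; the last joint's range is limited). The gripper opens to 85 mm and grips with 20 to 120 N. Pads are 22 mm wide; open, the fingers measure 114 mm over their backs; the gripper's body (76 mm by 85 mm) begins 54 mm behind the grasp point. The pads swing forward as they close: fully open they stand 13 mm farther back than shut.
Start: joints at [-1.437, 0.313, 0.046, 1.304, 0, 1.431], TCP at [0.155, -0.554, 0.231] pointing down, gripper open.
Joint ranges: [-2.76, 2.76], [-0.86, 1.69], [-1.03, 1.26], [-2.2, 2.34], [-1.47, 1.5], [-3.14, 3.14]. Speed limits (rad/s): [2.57, 2.57, 3.14, 3.14, 3.14, 3.14].

### API

Orientations are given as a unit quaternion [w, x, y, z].
In Python, from workcell import env gives the robot as it stands.
- The arm moves only by the shell command python3 -m inch 'ROWS' [OPENING] [FORCE]. ROWS is JSON, a list that holds one entry, the list of rows, each a list of 4 numbers: the shift along the tool's x, y, z in mm, then the turn about the tool's y in degrees. In form: [[[tx, ty, tz, spin], ...]]. A call has 1 to 10 rows; each row is the pose to reach, as a shift and turn from the pose commanded when the call began, along the tool's axes at that moment; what a row does not reach only later rows make up. A row lasts 1/10 s, in which the tool goes at most 50 mm and 8.59 degrees, less where a joint would pass 70% of its speed; a pose out of reach is approached as far as the arm can. A call with a gripper value outside its range is refused whole. OPENING is the finger opening in mm, from 0 to 85.4, set as the call begins (- or left out, the last holds). The fingers move at their own pace and stop on an object; FORCE is the grip in N (left out, the last holds). Time passes only in rows, so rows that repeat a pose let the fingers close. It gives the time, the measured TCP pose, the force and the opening at its end, in the units of the state.
- env.get_state(): the state, without advancing time (a new reading comes with each control period).
- env.read_camera(name): name is "scene" or "top" or "wrist"; returns the picture (400x640x3 uint8, blue, green, red); there is no depth.
- env.camera_model(name): a dict with "fx", "fy", "cx", "cy" (pixels), "R" (3x3) and "t" (3): a world point X has camera coordinates R X + t; the wrist camera has in their place "mount" (4x4, takes a point from camera to tool coordinates, whose origin is the TCP and whose axes are the tool frame's). Camera axes: x right, y down, z forward; pixel columns grow to the right and rows downward; lengths in m; the calibration is good to about 2 mm. A picture is of the moment at which its call begins: read the wrist's pose just before it. camera_model takes no time and is no camera call.
- env.hand_in(): hands the job in, once; it reports no verdict.
The state is a dict: "clock": time; "joint_pos": joint angles; "qvel": joint speeds; "tau": joint torques, N m; "tcp_pos": TCP position; "orientation": TCP orientation; "wrist_force": force on the tool from outside, world axes, zero at the start; "ft_torque": the same for the moment, N m; "finger_gap": finger opening in m.
Only numpy, scipy, OpenCV 4.12 (cv2) and the standard library are available. Lean on these libraries where they do the work, as an engineer would, in place of code of your own. Each camera call takes 0.05 s, during which the arm holds its last target.

## Working session

There is one attempt and no reset: what is moved stays moved. The work goes in short steps, Python scripts to look and compute and a shell command to move; the robot and the scene stay as the last step left them, time stands still between calls to the robot, and variables do not carry over. Pictures are saved under pics/ and viewed, and the job is handed in when it is done.

```bash
mkdir -p pics; ls; python3 - <<'E'
from workcell import env
import cv2,numpy as np
for n in("scene","top"):
    cv2.imwrite(f"pics/{n}0.png",env.read_camera(n)); m=env.camera_model(n); print(n,{k:np.round(v,4).tolist() for k,v in m.items()})
print(env.camera_model("wrist")); s=env.get_state(); print(s)
E
```

```text
pics
scene {'fx': 404.8818, 'fy': 404.8818, 'cx': 314.5377, 'cy': 196.774, 'R': [[0.1337, 0.991, 0.0071], [0.7904, -0.1023, -0.604], [-0.5978, 0.0863, -0.797]], 't': [-0.1829, -0.3399, 1.5917]}
top {'fx': 367.1103, 'fy': 367.1103, 'cx': 323.1663, 'cy': 202.8538, 'R': [[-0.0066, -0.9999, -0.0119], [-0.998, 0.0074, -0.0635], [0.0636, 0.0114, -0.9979]], 't': [0.1094, 0.4999, 1.0811]}
{'fx': 296.59224300305164, 'fy': 296.59224300305164, 'cx': 319.26643033202646, 'cy': 198.6260403192229, 'mount': array([[-2.94425537e-04,  9.64872994e-01,  2.62716613e-01,
        -6.60601340e-02],
       [ 2.06222995e-04, -2.62716560e-01,  9.64873031e-01,
        -1.42810467e-01],
       [ 9.99999935e-01,  3.38261467e-04, -1.21628535e-04,
         9.50928138e-05],
       [ 0.00000000e+00,  0.00000000e+00,  0.00000000e+00,
         1.00000000e+00]])}
{'clock': 0.1, 'joint_pos': array([-1.43660121e+00,  3.13972802e-01,  4.51063852e-02,  1.30357614e+00,
        7.89831280e-06,  1.43119368e+00]), 'qvel': array([-0.00030054, -0.00289766,  0.00160624,  0.00089589, -0.00185983,
       -0.00108037]), 'tau': array([ 3.90771180e-03, -4.81724167e+01,  2.99244833e+01,  1.27048741e-02,
       -1.27400331e-04, -2.25154444e-06]), 'tcp_pos': array([ 0.1554065 , -0.55314618,  0.23047664]), 'orientation': array([ 0.09650437, -0.09649564,  0.70107286, -0.69990881]), 'wrist_force': array([ 0.09203385, -0.27233187,  0.13012871]), 'ft_torque': array([ 0.00611892, -0.01553876,  0.04124726]), 'finger_gap': 0.0855712457799256}
```

View pics/scene0.png

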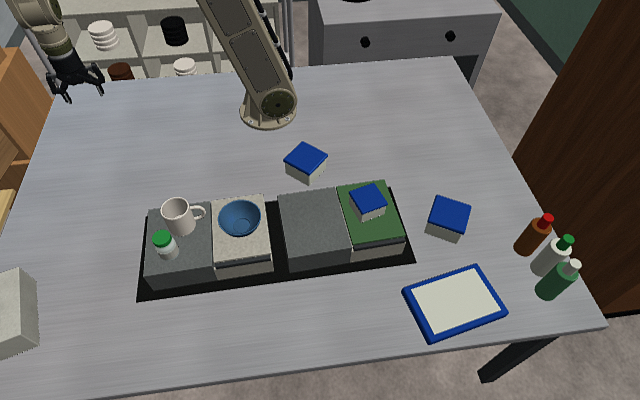

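View pics/top0.png

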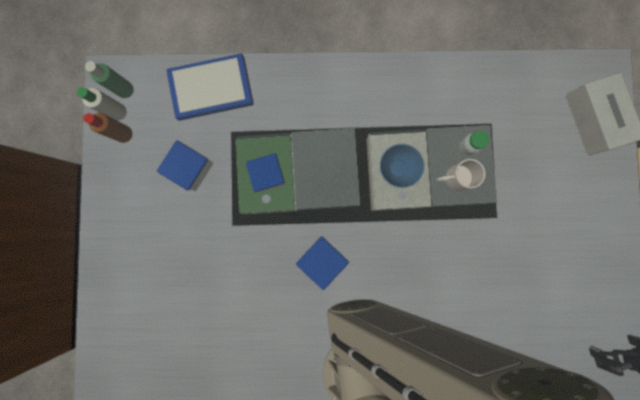

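The lookalikes with blue lids, as top / scene pixels:
- on the green hatch: (265,172) / (368,200)
- near the robot: (322,262) / (305,160)
- to the left: (183,165) / (449,215)
- the blue-rimmed tray: (210,86) / (455,302)

I choose the one on the green hatch. Next I'll measure sizes and take a close crop.

```bash
cat > h.py <<'E'
import cv2,numpy as np
from workcell import env
def ray(n,uv,z):
    m=env.camera_model(n);R=np.array(m["R"]);t=np.array(m["t"])
    d=R.T@np.array([(uv[0]-m["cx"])/m["fx"],(uv[1]-m["cy"])/m["fy"],1]);c=-R.T@t
    return c+d*(z-c[2])/d[2]
def pix(n,X):
    m=env.camera_model(n);p=np.array(m["R"])@X+m["t"];return np.array([p[0]/p[2]*m["fx"]+m["cx"],p[1]/p[2]*m["fy"]+m["cy"]])
def blobs(im,lo,hi,amin=80):
    hsv=cv2.cvtColor(im,cv2.COLOR_BGR2HSV);mk=cv2.inRange(hsv,np.array(lo),np.array(hi))
    c,_=cv2.findContours(mk,cv2.RETR_EXTERNAL,cv2.CHAIN_APPROX_NONE)
    return [x for x in c if cv2.contourArea(x)>amin]
E
python3 - <<'E'
from h import *
for n in("top","scene"):
    im=cv2.imread(f"pics/{n}0.png")
    for nm,lo,hi,z in(("blue",(108,150,60),(125,255,255),None),("green",(40,40,40),(75,140,160),.091)):
        for c in blobs(im,lo,hi):
            r=cv2.minAreaRect(c);zz=z or .149
            P=np.array([ray(n,q,zz)[:2] for q in cv2.boxPoints(r)])
            print(n,nm,np.round(r[0]),cv2.contourArea(c),"ctr",np.round(P.mean(0),3),"sides",np.round([np.linalg.norm(P[0]-P[1]),np.linalg.norm(P[1]-P[2])],3),np.round(P,3).tolist())
im=cv2.imread("pics/top0.png");a=cv2.resize(im[110:300,140:380],None,fx=3,fy=3,interpolation=cv2.INTER_CUBIC);cv2.imwrite("pics/crop0.png",a)
E
```

```text
top blue [322. 263.] 974.0 ctr [0.336 0.109] sides [0.091 0.092] [[0.334, 0.174], [0.401, 0.111], [0.338, 0.044], [0.272, 0.107]]
top blue [264. 172.] 738.5 ctr [0.575 0.26 ] sides [0.078 0.078] [[0.602, 0.308], [0.624, 0.233], [0.549, 0.211], [0.527, 0.286]]
top green [264. 174.] 4014.0 ctr [0.579 0.27 ] sides [0.158 0.212] [[0.68, 0.356], [0.688, 0.198], [0.477, 0.186], [0.469, 0.342]]
top green [479. 139.] 276.0 ctr [ 0.672 -0.333] sides [0.056 0.051] [[0.698, -0.306], [0.697, -0.362], [0.646, -0.36], [0.647, -0.304]]
top green [85. 94.] 153.5 ctr [0.812 0.784] sides [0.03  0.059] [[0.816, 0.816], [0.842, 0.8], [0.808, 0.751], [0.783, 0.768]]
top green [112.  81.] 529.5 ctr [0.85  0.708] sides [0.055 0.131] [[0.865, 0.777], [0.911, 0.747], [0.835, 0.64], [0.789, 0.67]]
scene blue [456. 301.] 4861.5 ctr [0.906 0.402] sides [0.245 0.154] [[0.861, 0.282], [0.804, 0.521], [0.957, 0.512], [1.002, 0.294]]
scene blue [450. 214.] 1014.5 ctr [0.664 0.47 ] sides [0.105 0.103] [[0.682, 0.4], [0.593, 0.455], [0.648, 0.542], [0.732, 0.484]]
scene blue [368. 198.] 662.0 ctr [0.58  0.259] sides [0.099 0.09 ] [[0.55, 0.208], [0.521, 0.302], [0.61, 0.307], [0.637, 0.217]]
scene blue [305. 158.] 747.0 ctr [0.403 0.1  ] sides [0.109 0.127] [[0.409, 0.03], [0.312, 0.08], [0.401, 0.171], [0.491, 0.118]]
scene green [556. 282.] 827.0 ctr [0.87  0.705] sides [0.153 0.059] [[0.882, 0.629], [0.804, 0.76], [0.86, 0.78], [0.933, 0.651]]
scene green [370. 211.] 3027.0 ctr [0.582 0.271] sides [0.177 0.242] [[0.484, 0.181], [0.443, 0.354], [0.685, 0.35], [0.715, 0.197]]
scene green [556.  31.] 2743.5 ctr [-0.278  1.301] sides [0.432 0.548] [[-0.541, 1.21], [-0.489, 1.639], [-0.018, 1.358], [-0.063, 0.997]]
```

View pics/crop0.png

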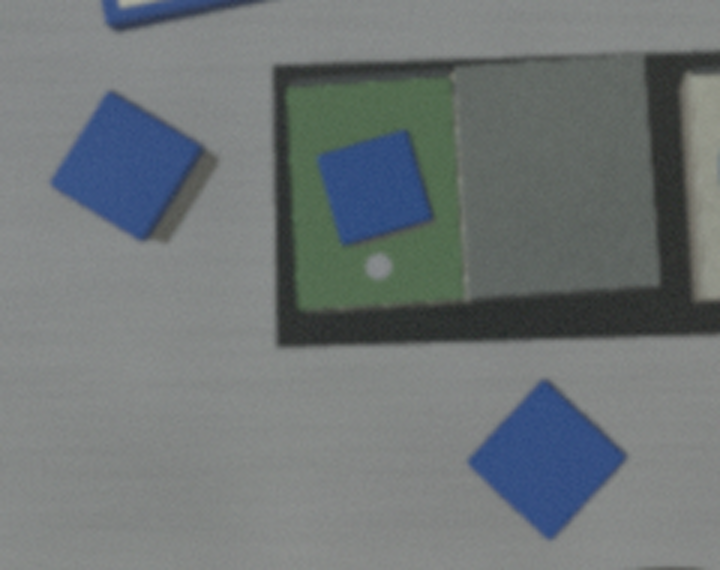

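The crop shows the on-hatch tub at crop (375,188), with the press disc just in front of it at (378,266). Its lid is about 80 mm, against 90 mm or more for the others, so the choice is confirmed. Next I'll refine the geometry and work out the tool axes.

```bash
cat >> h.py <<'E'
from scipy.spatial.transform import Rotation as Ro
def Rt(s): return Ro.from_quat(np.roll(s["orientation"],-1)).as_matrix()
def go(target,jaw=None):
    s=env.get_state();R=Rt(s);d=R.T@(np.array(target)-s["tcp_pos"])*1000
    out=[np.round(d,1).tolist()]
    if jaw is not None:
        j=R.T@np.array([np.cos(jaw),np.sin(jaw),0]); a=np.degrees(np.arctan2(j[0],j[2])); out+=["spin",round(a,1),"or",round((a+180)%360-180 if a<=0 else a-180,1)]
    print(*out)
E
python3 - <<'E'
from h import *
s=env.get_state();print(np.round(Rt(s),3).tolist(), s["tcp_pos"])
im=cv2.imread("pics/top0.png")
off=lambda c:(140+c[0]/3,110+c[1]/3)
for nm,c,z in(("disc",(378,266),.091),("hatchBL",(287,86),.091),("hatchFL",(298,310),.091),("hatchFR",(465,299),.091),("ledgeBR",(643,58),.09),("ledgeFR",(660,288),.09),("ledgeBL",(455,70),.09)): print(nm,np.round(ray("top",off(c),z),3))
print(np.round(ray("scene",(0,0),.09),2))
go((.579,.345,.28),np.radians(3))
E
```

```text
[[-0.963, -0.0, 0.27], [-0.27, 0.002, -0.963], [-0.0, -1.0, -0.002]] [ 0.1554065  -0.55314618  0.23047664]
disc [0.509 0.265 0.091]
hatchBL [0.68  0.351 0.091]
hatchFL [0.468 0.339 0.091]
hatchFR [0.478 0.184 0.091]
ledgeBR [0.703 0.016 0.09 ]
ledgeFR [0.486 0.003 0.09 ]
ledgeBL [0.694 0.193 0.09 ]
[-0.83 -1.2   0.09]
[-650.7, -48.1, -750.2] spin -77.3 or -77.3
```

```bash
python3 -m inch '[[[-20,-30,-25,0],[-55,-48,-65,-5],[-90,-48,-105,-10],[-125,-48,-145,-15],[-160,-48,-185,-20],[-195,-48,-225,-25],[-230,-48,-265,-30],[-265,-48,-305,-35],[-300,-48,-345,-38],[-325,-48,-375,-40]]]' 35; python3 -c "
from h import *
go((.579,.345,.28),np.radians(3.2))"
```

```text
clock: 1.1
tcp_pos: [0.3601, -0.1181, 0.2792]
orientation: [-0.331, 0.331, -0.625, 0.625]
wrist_force: [1.7, -0.1, 0.4]
finger_gap: 0.0349
[-506.0, -0.8, -79.6] spin -37.4 or -37.4
```

```bash
python3 -m inch '[[[-45,0,-7,-4],[-90,0,-14,-8],[-135,0,-21,-12],[-180,0,-28,-16],[-225,0,-35,-20],[-270,0,-42,-24],[-315,0,-49,-28],[-360,0,-56,-32],[-405,0,-63,-35],[-450,0,-70,-37.4]]]'; python3 - <<'E'
from h import *
s=env.get_state();print(np.round(Rt(s),3).tolist(), s["joint_pos"])
go((.579,.345,.28),np.radians(3.2))
E
```

```text
clock: 2.1
tcp_pos: [0.556, 0.2929, 0.2787]
orientation: [-0.514, 0.514, -0.486, 0.486]
wrist_force: [1.7, -1.1, -0.2]
finger_gap: 0.0352
[[0.056, -0.001, 0.998], [-0.998, -0.0, 0.056], [0.0, -1.0, -0.001]] [ 3.57328286e-01  4.18251782e-01  3.13247526e-01  1.46650325e+00
 -2.52011692e-04  1.87198358e+00]
[-50.7, -1.4, 25.9] spin 0.0 or -180.0
```

```bash
python3 -m inch '[[[-25,0,12,0],[-51,0,24,0],[-51,0,24,0]]]'; python3 - <<'E'
from h import *
a=env.read_camera("wrist");b=env.read_camera("top");cv2.imwrite("pics/w1.png",a);cv2.imwrite("pics/t1.png",cv2.resize(b[100:250,180:420],None,fx=3,fy=3))
go((.579,.340,.108),np.radians(3.2))
E
```

```text
clock: 2.4
tcp_pos: [0.5773, 0.3462, 0.2768]
orientation: [-0.513, 0.515, -0.486, 0.485]
wrist_force: [0.7, 0.4, -0.9]
finger_gap: 0.0345
[3.5, 169.9, 2.6] spin -0.0 or -0.0
```

View pics/w1.png

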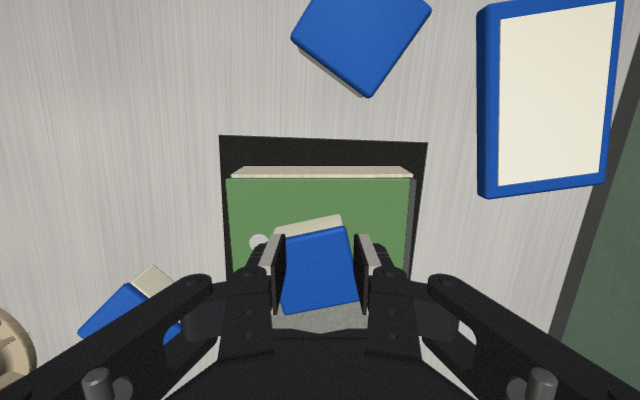

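View pics/t1.png

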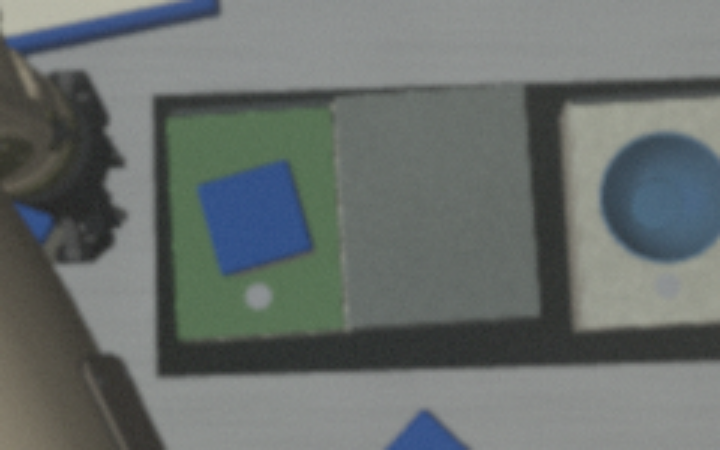

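The wrist view shows the lid's +y edge from about (279,238) to (347,226). I'll cast those two corners onto z=0.149 to get the clearance before descending.

```bash
python3 - <<'E'
from h import *
s=env.get_state();m=env.camera_model("wrist");M=m["mount"];T=np.eye(4);T[:3,:3]=Rt(s);T[:3,3]=s["tcp_pos"];W=T@M
def wr(u,v,z):
    d=W[:3,:3]@np.array([(u-m["cx"])/m["fx"],(v-m["cy"])/m["fy"],1]);c=W[:3,3];return c+d*(z-c[2])/d[2]
for p,z in(((276,239),.149),((347,226),.149),((360,303),.149),((281,313),.149),((227,179),.091),((411,178),.091),((259,242),.091)): print(p,np.round(wr(*p,z),3))
E
```

```text
(276, 239) [0.536 0.292 0.149]
(347, 226) [0.605 0.31  0.149]
(360, 303) [0.625 0.225 0.149]
(281, 313) [0.543 0.208 0.149]
(227, 179) [0.472 0.337 0.091]
(411, 178) [0.679 0.35  0.091]
(259, 242) [0.508 0.262 0.091]
```

```bash
python3 -m inch '[[[0,40,0,0],[0,80,0,0],[0,115,0,0],[0,145,0,0],[0,160,0,0],[0,168,0,0],[0,168,0,0]]]'; python3 - <<'E'
from h import *
a=env.read_camera("wrist");cv2.imwrite("pics/w2.png",a)
go((.579,.340,.108),np.radians(3.2))
E
```

```text
clock: 3.2
tcp_pos: [0.5762, 0.342, 0.1106]
orientation: [-0.512, 0.514, -0.487, 0.486]
wrist_force: [-0.2, -0.1, -0.2]
finger_gap: 0.0353
[2.6, 3.8, 1.9] spin -0.2 or -0.2
```

View pics/w2.png

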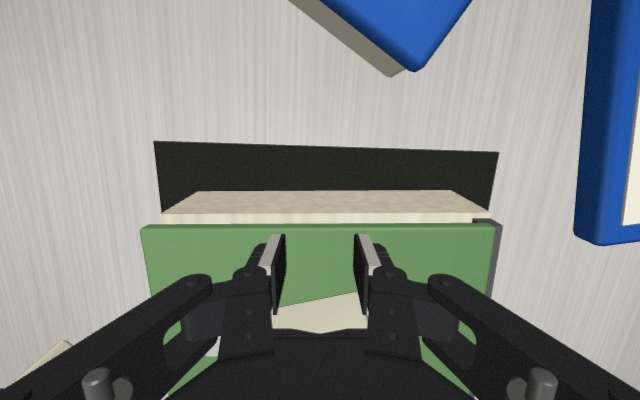

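The fingers stand clear at the tub's +y side, and the tub's white side is visible at (320,312). I'll push along tool +x (station -y).

```bash
python3 -m inch '[[[8,0,0,0],[16,0,0,0],[24,0,0,0],[32,0,0,0],[41,0,0,0],[50,0,0,0],[60,0,0,0],[70,0,0,0],[80,0,0,0],[80,0,0,0]]]'; python3 - <<'E'
from h import *
b=env.read_camera("top");cv2.imwrite("pics/t2.png",cv2.resize(b[100:250,180:420],None,fx=3,fy=3))
s=env.get_state();print(s["wrist_force"],s["tcp_pos"])
for c in blobs(b,(108,150,60),(125,255,255)):
    r=cv2.minAreaRect(c); print(np.round(r[0]),np.round(ray("top",r[0],.149),3),[np.round(ray("top",q,.149)[:2],3).tolist() for q in cv2.boxPoints(r)])
E
```

```text
clock: 4.25
tcp_pos: [0.5818, 0.2637, 0.113]
orientation: [0.514, -0.513, 0.486, -0.487]
wrist_force: [0.4, 3.1, 1.4]
finger_gap: 0.0351
[0.17079915 3.93072733 2.22462545] [0.58137439 0.26338774 0.11212287]
[322. 263.] [0.336 0.109 0.149] [[0.334, 0.174], [0.401, 0.111], [0.337, 0.044], [0.272, 0.107]]
[283. 175.] [0.567 0.211 0.149] [[0.603, 0.253], [0.608, 0.174], [0.531, 0.169], [0.526, 0.247]]
```

View pics/t2.png

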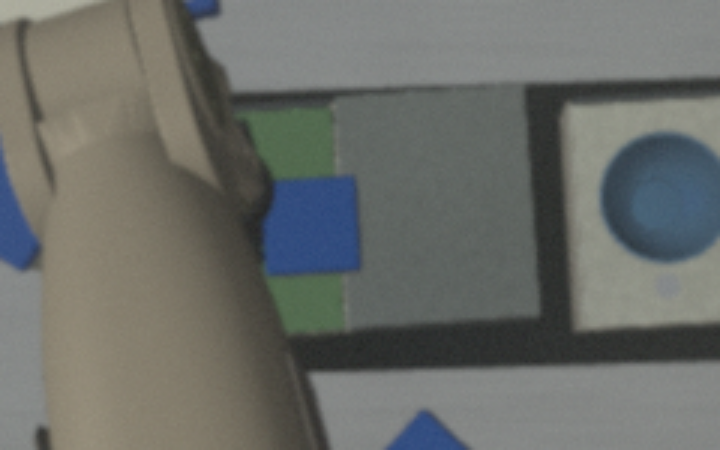

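The tub has squared up with the fingers and straddles the seam, with its lid centre at crop (312,224) ≈ (0.567, 0.211). It needs about 110 mm more.

```bash
python3 -m inch '[[[12,0,0,0],[24,0,0,0],[36,0,0,0],[48,0,0,0],[60,0,0,0],[72,0,0,0],[84,0,0,0],[95,0,0,0],[104,0,0,0],[109,0,0,0]]]';python3 -m inch '[[[0,0,0,0],[0,0,0,0]]]'; python3 - <<'E'
from h import *
b=env.read_camera("top");cv2.imwrite("pics/t3.png",cv2.resize(b[100:250,180:420],None,fx=3,fy=3))
s=env.get_state();print(s["wrist_force"],s["tcp_pos"])
for c in blobs(b,(108,150,60),(125,255,255)):
    r=cv2.minAreaRect(c); print(np.round(r[0]),np.round(ray("top",r[0],.148),3),[np.round(ray("top",q,.148)[:2],3).tolist() for q in cv2.boxPoints(r)])
E
```

```text
clock: 5.3
tcp_pos: [0.5872, 0.1535, 0.1113]
orientation: [-0.513, 0.513, -0.487, 0.487]
wrist_force: [0.2, 2.1, 0.1]
finger_gap: 0.0348
clock: 5.5
tcp_pos: [0.5872, 0.1543, 0.1113]
orientation: [-0.513, 0.513, -0.486, 0.487]
wrist_force: [0.3, 0.4, 0.2]
finger_gap: 0.035
[-0.04687068  0.83286397 -0.69955534] [0.58720889 0.15454469 0.11132688]
```

View pics/t3.png

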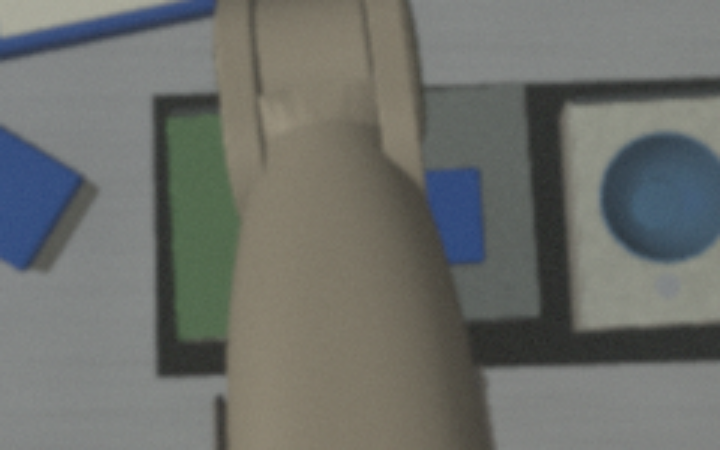

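The tub is on the ledge: its right edge is at crop x=484, the ledge edge at x=540. Backing off, lifting and closing the fingers.

```bash
python3 -m inch '[[[-12,0,0,0],[-24,0,0,0],[-30,-30,0,0],[-40,-70,-10,0],[-60,-100,-25,0],[-80,-100,-40,0],[-100,-100,-60,0],[-110,-100,-82,0],[-110,-100,-82,0]]]' 0; python3 - <<'E'
from h import *
a=env.read_camera("wrist");cv2.imwrite("pics/w4.png",a)
b=env.read_camera("top");cv2.imwrite("pics/t4.png",cv2.resize(b[100:250,180:420],None,fx=3,fy=3))
s=env.get_state();print(s["tcp_pos"],s["wrist_force"])
for c in blobs(b,(108,150,60),(125,255,255)):
    r=cv2.minAreaRect(c); print(np.round(r[0]),np.round(ray("top",r[0],.148),3),[np.round(ray("top",q,.148)[:2],3).tolist() for q in cv2.boxPoints(r)])
go((.509,.264,.11))
E
```

```text
clock: 6.45
tcp_pos: [0.4962, 0.2624, 0.2116]
orientation: [-0.514, 0.515, -0.486, 0.485]
wrist_force: [0.2, 0.1, -0.1]
finger_gap: 0.0004
[0.49893118 0.2612768  0.21158093] [ 0.75021443 -0.33276674  0.41898988]
[322. 263.] [0.336 0.109 0.148] [[0.335, 0.174], [0.401, 0.112], [0.338, 0.044], [0.272, 0.107]]
[324. 172.] [0.573 0.1   0.148] [[0.612, 0.139], [0.611, 0.062], [0.534, 0.062], [0.535, 0.139]]
[-2.2, 101.6, 10.1]
```

View pics/w4.png

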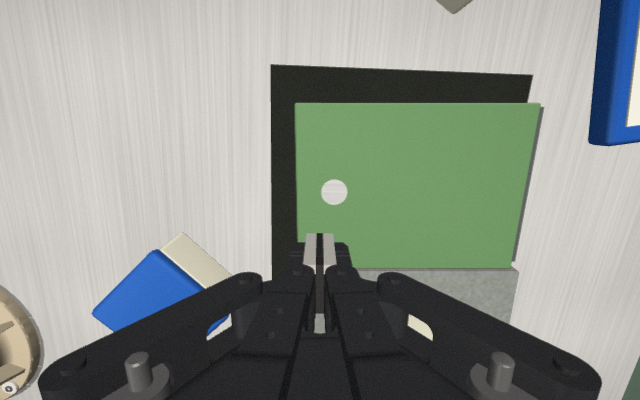

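View pics/t4.png

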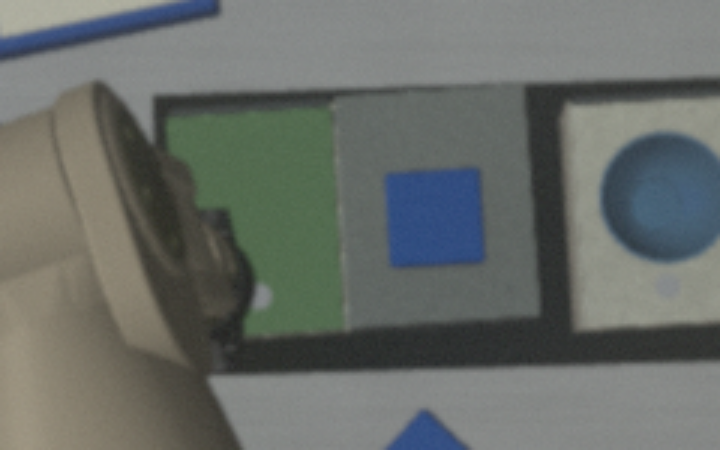

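The tub rests on the ledge at crop (435,218) ≈ (0.573, 0.100), squared up. In the wrist view the disc is at (334,192).

```bash
python3 - <<'E'
from h import *
s=env.get_state();m=env.camera_model("wrist");T=np.eye(4);T[:3,:3]=Rt(s);T[:3,3]=s["tcp_pos"];W=T@m["mount"]
d=W[:3,:3]@np.array([(334-m["cx"])/m["fx"],(192-m["cy"])/m["fy"],1]);c=W[:3,3];p=c+d*(.091-c[2])/d[2];print(p);print(s["tcp_pos"]);go(p)
E
python3 -m inch '[[[-2,40,10,0],[-2,80,10,0],[-2,100,10,0],[-2,108,10,0],[-2,108,10,0]]]'; python3 -c "
from h import *
go((.509,.264,.081))"
```

```text
[0.5121279  0.26289617 0.091     ]
[0.49893118 0.2612768  0.21158093]
[-0.9, 120.6, 13.2]
clock: 7.05
tcp_pos: [0.5092, 0.2622, 0.1022]
orientation: [-0.512, 0.514, -0.487, 0.486]
wrist_force: [-0.5, -0.2, 0.0]
finger_gap: 0.0001
[-1.9, 21.2, -0.0]
```

```bash
python3 -m inch '[[[-1,4,0,0],[-1,8,0,0],[-1,11,0,0],[-1,14,0,0],[-1,16,0,0],[-1,16,0,0]]]';python3 -m inch '[[[0,2,0,0],[0,3,0,0],[0,4,0,0],[0,4,0,0]]]'
```

```text
clock: 7.65
tcp_pos: [0.5096, 0.2637, 0.0882]
orientation: [0.514, -0.513, 0.486, -0.487]
wrist_force: [-1.6, -0.5, 5.1]
finger_gap: 0.0001
clock: 8.05
tcp_pos: [0.5096, 0.2637, 0.0848]
orientation: [0.514, -0.513, 0.486, -0.487]
wrist_force: [-2.2, -0.3, 9.1]
finger_gap: 0.0002
```

```bash
python3 -m inch '[[[0,1.5,0,0],[0,3,0,0],[0,4,0,0],[0,4,0,0]]]';python3 -m inch '[[[0,1.5,0,0],[0,3,0,0],[0,3,0,0]]]'
```

```text
clock: 8.45
tcp_pos: [0.5096, 0.2638, 0.0815]
orientation: [0.514, -0.513, 0.486, -0.487]
wrist_force: [-4.3, 0.3, 12.9]
finger_gap: -0.0003
clock: 8.75
tcp_pos: [0.5098, 0.2638, 0.0801]
orientation: [0.514, -0.512, 0.486, -0.487]
wrist_force: [-8.6, -2.2, 24.4]
finger_gap: 0.0005
```

The force jumps to about 25 N with little travel, so the hatch is at its stop. Drawing up.

```bash
python3 -m inch '[[[0,-30,0,0],[0,-80,0,0],[0,-130,0,0],[0,-180,-20,0],[0,-220,-50,0],[0,-240,-80,0],[0,-250,-100,0],[0,-250,-100,0],[0,-250,-100,0],[0,-250,-100,0]]]';python3 -m inch '[[[-50,0,0,0],[-100,0,0,0],[-150,0,0,0],[-150,0,0,0],[-150,0,0,0],[-150,0,0,0],[-150,0,0,0],[-150,0,0,0],[-150,0,0,0],[-150,0,0,0]]]'; python3 - <<'E'
from h import *
cv2.imwrite("pics/s5.png",env.read_camera("scene"))
b=env.read_camera("top");cv2.imwrite("pics/t5.png",cv2.resize(b[100:250,180:420],None,fx=3,fy=3))
print(env.get_state()["wrist_force"])
E
```

```text
clock: 9.75
tcp_pos: [0.4098, 0.2581, 0.3253]
orientation: [-0.513, 0.514, -0.487, 0.486]
wrist_force: [0.8, 0.5, -0.3]
finger_gap: 0.0001
clock: 10.75
tcp_pos: [0.4015, 0.4074, 0.3267]
orientation: [0.513, -0.513, 0.487, -0.487]
wrist_force: [0.9, -0.9, -0.4]
finger_gap: -0.0003
[-0.59310878  0.51899256 -0.06272657]
```

View pics/s5.png

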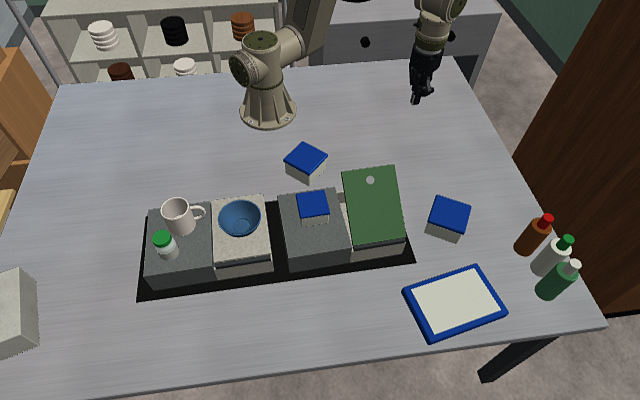

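View pics/t5.png

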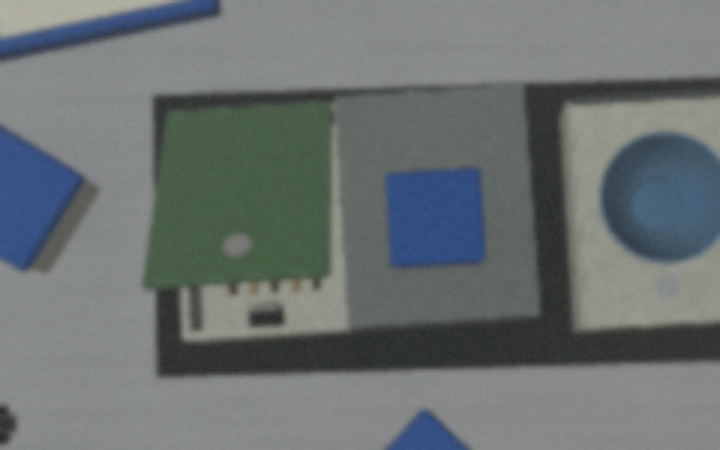

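The green hatch is raised: its front edge is now at crop row 285, where it was about 335, and the cutlery shows beneath it. The tub is still at (435,218), and the bowl, mug, jar and white hatch are unchanged. I'll let it settle briefly, take a last look, then hand in.

```bash
python3 -m inch '[[[0,0,0,0],[0,0,0,0],[0,0,0,0],[0,0,0,0],[0,0,0,0],[0,0,0,0],[0,0,0,0],[0,0,0,0],[0,0,0,0],[0,0,0,0]]]'; python3 - <<'E'
from h import *
b=env.read_camera("top");cc=blobs(b,(40,40,40),(75,140,160),1500)
for c in cc: print(cv2.boundingRect(c))
a=cv2.imread("pics/top0.png");print("white/bystander diff",cv2.absdiff(a,b)[115:225,365:500].max(2).mean())
print(env.hand_in())
E
```

```text
clock: 11.85
tcp_pos: [0.4012, 0.4079, 0.3262]
orientation: [-0.513, 0.513, -0.486, 0.486]
wrist_force: [0.9, 0.2, 0.1]
finger_gap: 0.0002
(228, 134, 62, 63)
white/bystander diff 3.5717171717171716
the job is handed in; nothing more can be done
None
```

I slid the tub off the green hatch onto the grey ledge without lifting it. Then I pressed the disc to its stop and drew back, and the hatch sprang up ajar. The job was handed in at about 12 s.

- **Tub:** it stands on the ledge at about (0.573, 0.100), squared up and well inside the edges. That is about 20 mm nearer the front than the ledge centre I worked out.
- **Press:** the peak force reading was about 25 N, more than the 7 to 10 N needed because I pressed on a little at the stop.
- **Hatch:** it is open in both camera views and still open in the final picture a second later. I judged it by eye and did not measure its angle.
- **Everything else:** the white hatch and crockery look unchanged between the first and last top views, and the robot was touching nothing at the end.

No check failed. The only disagreements were small: two camera views placed the press disc about 3 mm apart, and the tub's lid measured 78 mm from above against the stated 85 mm.

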